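Start the bench dust extractor with its pull knob

TASK

Start the bench dust extractor: on the control box that has a thick round knob on a thin stem, pull that knob up as far as it comes and hold it there for a moment, then let go so that its spring takes it back down to rest. Leave the dial and the push button on the other two boxes as they are.

Things in the scene. Friction and masses are not known exactly. Their poses are not given: they have to be found in the camera images.
- pull_knob (a joint): travel of the pull knob, in m: 0 = down at rest, 0.020 = all the way up (end stop). It slides straight up only; a spring draws it down with about 4 N at rest, 7 N when fully up, and brings it back to 0 when it is let go. It does not lock and does not turn.
- pull_grip (a point): centre of the pull knob's head: a black disc-shaped head 34 mm across, 18 mm thick (edges bevelled 3 mm), on a 14 mm steel stem, upright on a fixed grey box 80 x 80 x 45 mm. The point is 25 mm above the box top (70 mm above the table at rest); the gap under the head is 16 mm. It is the tallest and only stemmed control; the three boxes are alike, in any order, centres 120 mm apart or more.
- dial_pointer (a point): outer end of the raised pointer on the rotary dial of another, like box: a wide, low, fluted black dial, 46 mm across, its top 19 mm above the box top, no gap below it. The point is 22 mm from the dial's axis, along the point's own -x; the dial turns about the vertical. To be left as it is.
- button_top (a point): top centre of the push button on the third, like box: a low black dome 30 mm across in a steel collar, its top 14.5 mm above the box top; it goes down 5 mm when pressed. To be left as it is.

How it is judged:
By the outcome, as a careful person would: the job done as asked, in the order asked, and still so for the second after the job is handed in, with the robot touching nothing.
It also fails if it takes over 32 s, if anything falls off the work surface, if the arm or the gripper's body presses on something with over 40 N, if the wrist force passes 120 N, or if a joint passes its speed limit or range.

ROBOT

A 6-joint arm with a two-finger parallel gripper is mounted at the origin on a cart in front of the work surface, level with it; the furniture and walls round the work are solid. World frame = base frame: x ahead of the robot, y to its left, z up, the work surface at z = 0. Lengths are in mm, angles in rad, forces in N, time in s.
With the tool pointing down it reaches from about 375 to 925 mm from the base axis. Payload 5.7 kg.
Tool frame: the origin (TCP) lies where the fingers leave the gripper's body, on its centre line; the fingertips stand 73 mm ahead of it and the grasp point (between the pads) lies 54 mm ahead of it (ctrl.finger_overhang is the z of the fingertips in the tool frame, in mm); z points along the fingers, y is the direction in which the jaws open and shut (so a half turn about z gives the same grasp; the last joint's range is limited). The gripper opens to 85 mm and grips with 20 to 120 N. Pads are 22 mm wide; open, the fingers measure 114 mm over their backs; the gripper's body (76 mm by 85 mm) begins 54 mm behind the grasp point. The pads swing forward as they close: fully open they stand 13 mm farther back than shut.
Start: joints at [-1.347, 0.359, 1.51, -0, 1.272, -0.115], TCP at [199.399, -565.873, 303.867] pointing down, gripper open.
Joint ranges: [-2.97, 2.97], [-1.01, 2.36], [0.21, 2.38], [-0.96, 4.11], [0.2, 2.71], [-2.98, 2.98]. Speed limits (rad/s): [2.39, 2.39, 3.14, 3.14, 3.14, 3.14].

INTERFACE

Orientations are given as a 3x3 rotation matrix whose columns are the frame's x, y, z axes.
In Python, from station import monitor, eyes, workorder, ctrl gives the robot as it stands.
- The arm moves only by the shell command python3 -m creep 'ROWS' [FORCE]. ROWS is JSON, a list of rows, each a list of 3 entries, a list of its own where there are three numbers: the turn, a rotation vector about the tool's x, y, z in degrees, then the shift along the tool's x, y, z in m, then the opening, from 0 (shut) to 1 (fully open). In form: [[[rx, ry, rz], [tx, ty, tz], claw], ...]. A call has 1 to 12 rows; each row shifts and turns the commanded pose from where the row before left it, along the tool's axes as they then stand; what a row does not reach is not made up. A row lasts 1/8 s, in which the tool goes at most 62.5 mm and 10.7 degrees, less where a joint would pass 70% of its speed; a pose out of reach is approached as far as the arm can. A call with a gripper value outside its range is refused whole. The fingers move at their own pace and stop on an object; FORCE is the grip in N (left out, the last holds). Time passes only in rows, so rows that do not move let the fingers close. It gives the time, the measured TCP pose, the force and the opening at its end, in the units of the state.
- monitor.get_state(): the state, without advancing time (a new reading comes with each control period).
- eyes.capture(name): name is "side" or "top"; returns a dict with "image" (480x640x3 uint8, red, green, blue), "intrinsics" (3x3 intrinsics, pixels), "k1" (the pictures are not rectified: a ray, as slopes to the right and down, at radius r is drawn at 1 + k1 r^2 times it, then the intrinsics apply), "origin" and "attitude" of the camera in the world. Camera axes: x right, y up, looking along -z (the intrinsics and any distortion apply to the point x, -y, -z); pixel columns grow to the right and rows downward; lengths in mm; the calibration is good to about 2 mm. A picture is of the moment at which its call begins. There is no depth.
- workorder.close_job(): hands the job in, once; it reports no verdict.
The state is a dict: "t": time; "joint_pos": joint angles; "joint_velocities": joint speeds; "joint_efforts": joint torques, N m; "position": TCP position; "eef_rot": TCP orientation; "ft_force": force on the tool from outside, world axes, zero at the start; "wrist_torque": the same for the moment, N m; "grip_width": opening from 0.0 (shut) to 1.0 (fully open).
Only numpy, scipy, OpenCV 4.12 (cv2) and the standard library are available. Lean on these libraries where they do the work, as an engineer would, in place of code of your own. Each camera call takes 0.05 s, during which the arm holds its last target.

## Working session

There is one attempt and no reset: what is moved stays moved. The work goes in short steps, Python scripts to look and compute and a shell command to move; the robot and the scene stay as the last step left them, time stands still between calls to the robot, and variables do not carry over. Pictures are saved under pics/ and viewed, and the job is handed in when it is done.

```bash
mkdir -p pics; python3 - <<'E'
from station import monitor, eyes, ctrl
import cv2
print(monitor.get_state(), ctrl.finger_overhang)
for n in("top","side"):
    c=eyes.capture(n); cv2.imwrite(f"pics/{n}1.png",c["image"][:,:,::-1]); print(n,c["intrinsics"],c["k1"],c["origin"],c["attitude"])
E
```

```text
{'t': 0.0, 'joint_pos': array([-1.34707167e+00,  3.59504099e-01,  1.51150191e+00,  5.05638431e-06,
        1.27248437e+00, -1.15133523e-01]), 'joint_velocities': array([-0.00019429,  0.00064021,  0.0004863 ,  0.00058315, -0.00211158,
       -0.00121448]), 'joint_efforts': array([ 4.48813180e-04, -5.27615190e+01, -2.78620237e+01, -1.77752240e-04,
        1.33579789e-02, -1.59405238e-05]), 'position': array([ 199.2923292 , -565.3222684 ,  303.02755843]), 'eef_rot': array([[ 9.43135375e-01,  3.32408621e-01, -4.16322492e-04],
       [ 3.32408807e-01, -9.43133584e-01,  1.85150266e-03],
       [ 2.22807720e-04, -1.88460691e-03, -9.99998199e-01]]), 'ft_force': array([-0.97612766, -0.54288362,  0.87903789]), 'wrist_torque': array([ 0.01488415, -0.00732513, -0.01599459]), 'grip_width': 0.9985677146882925} 72.6
top [[528.03012851   0.         325.74559185]
 [  0.         528.03012851 250.01213713]
 [  0.           0.           1.        ]] -0.12723733035882637 [332.9846345  -52.32610387 916.27635383] [[ 0.11344662  0.97000464 -0.21499036]
 [-0.99354337  0.11049769 -0.02572613]
 [-0.00119853  0.21652079  0.97627727]]
side [[514.3969648    0.         322.59007506]
 [  0.         514.3969648  243.79933097]
 [  0.           0.           1.        ]] 0.0157466931082864 [483.75048451 723.79475979 433.59313877] [[-9.97620394e-01  3.00335351e-02 -6.20607462e-02]
 [-6.89409447e-02 -4.23652460e-01  9.03197508e-01]
 [ 8.34026255e-04  9.05326781e-01  4.24714874e-01]]
```

View pics/top1.png

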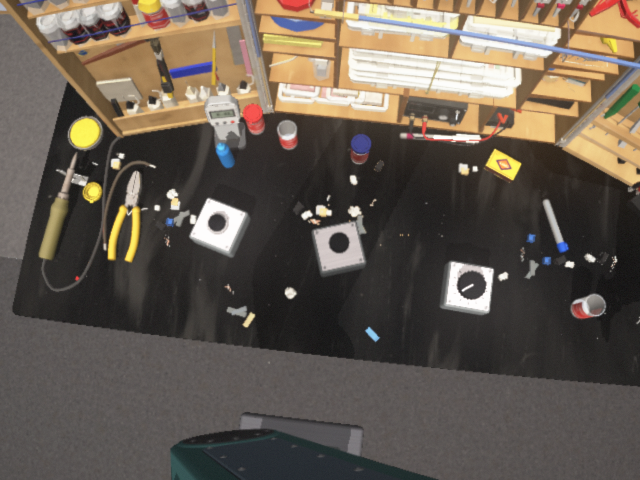

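View pics/side1.png

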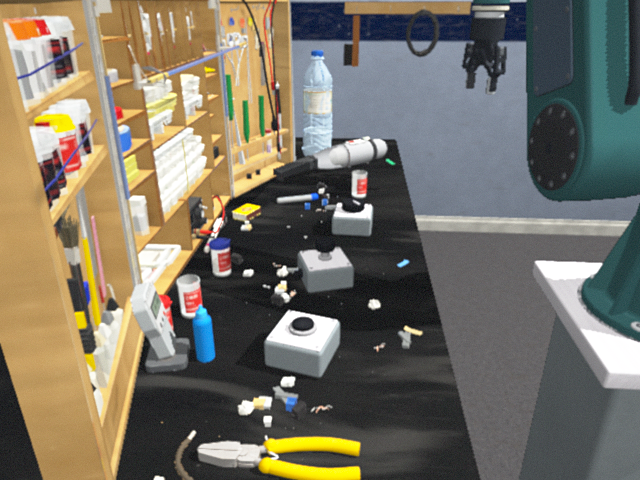

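Side view: the stemmed head is on the middle box, near (325,243), and in the top view it's at about (339,242). The dial is near (471,286) and the button near (217,222) in the top view. Next I'll zoom in and segment.

```bash
cat > h.py <<'E'
import numpy as np, cv2
def ray(c,u,v):
    K=c["intrinsics"];k=c["k1"]
    p=cv2.undistortPoints(np.array([[[u,v]]],float),K,np.array([k,0,0,0.]))[0,0]
    d=np.array(c["attitude"])@np.array([p[0],-p[1],-1]); return np.array(c["origin"]),d/np.linalg.norm(d)
def plane(c,u,v,z):
    o,d=ray(c,u,v); return o+d*(z-o[2])/d[2]
def tri(a,b):
    (o1,d1),(o2,d2)=a,b
    A=np.stack([d1,-d2],1); s=np.linalg.lstsq(A,o2-o1,rcond=None)[0]
    p,q=o1+s[0]*d1,o2+s[1]*d2; return (p+q)/2,np.linalg.norm(p-q)
def proj(c,P):
    q=np.array(c["attitude"]).T@(np.array(P)-np.array(c["origin"])); 
    q=np.array([q[0],-q[1],-q[2]])
    return cv2.projectPoints(q.reshape(1,1,3),np.zeros(3),np.zeros(3),c["intrinsics"],np.array([c["k1"],0,0,0.]))[0].ravel()
E
python3 - <<'E'
from station import eyes
from h import *
t=eyes.capture("top");s=eyes.capture("side")
def z(c,x,y,w,h,f): return cv2.resize(np.ascontiguousarray(c["image"][y:y+h,x:x+w,::-1]),None,fx=f,fy=f,interpolation=cv2.INTER_CUBIC)
cv2.imwrite("pics/z1.png",np.hstack([z(t,300,205,80,80,5),z(s,285,220,80,80,5)]))
g=cv2.cvtColor(t["image"],cv2.COLOR_RGB2GRAY)
for nm,(x,y,w,h) in {"knob":(300,205,80,80),"button":(180,185,80,80),"dial":(430,250,75,75)}.items():
    sub=g[y:y+h,x:x+w]
    cs,_=cv2.findContours((sub>90).astype(np.uint8),cv2.RETR_CCOMP,cv2.CHAIN_APPROX_NONE)
    for c in cs:
        if cv2.contourArea(c)>150:
            m=cv2.moments(c);r=cv2.minAreaRect(c);u,v=m['m10']/m['m00']+x,m['m01']/m['m00']+y
            print(nm,cv2.contourArea(c),round(u,1),round(v,1),r[1],[plane(t,u,v,h).round(1)[:2] for h in(45,59,64,79)])
E
```

```text
knob 2186.0 340.2 243.8 (59.71580123901367, 53.49976348876953) [array([538.4, -52.5]), array([535.1, -52.5]), array([533.9, -52.5]), array([530.4, -52.5])]
knob 334.5 338.7 242.4 (19.79899024963379, 20.50609588623047) [array([540.5, -49.6]), array([537.2, -49.7]), array([536. , -49.7]), array([532.4, -49.7])]
button 2289.0 217.6 226.2 (66.23078155517578, 47.9230842590332) [array([545.4, 159.9]), array([542. , 156.4]), array([540.8, 155.2]), array([537.1, 151.6])]
button 225.5 216.4 222.2 (16.26345443725586, 16.970561981201172) [array([552.2, 163.1]), array([548.7, 159.6]), array([547.4, 158.4]), array([543.6, 154.6])]
dial 2189.5 468.0 287.9 (49.13208770751953, 48.87507629394531) [array([ 487.2, -274.2]), array([ 484.7, -270.6]), array([ 483.8, -269.4]), array([ 481.2, -265.5])]
dial 634.5 471.2 284.8 (28.284271240234375, 28.991378784179688) [array([ 493. , -279.3]), array([ 490.4, -275.7]), array([ 489.5, -274.4]), array([ 486.7, -270.5])]
```

View pics/z1.png

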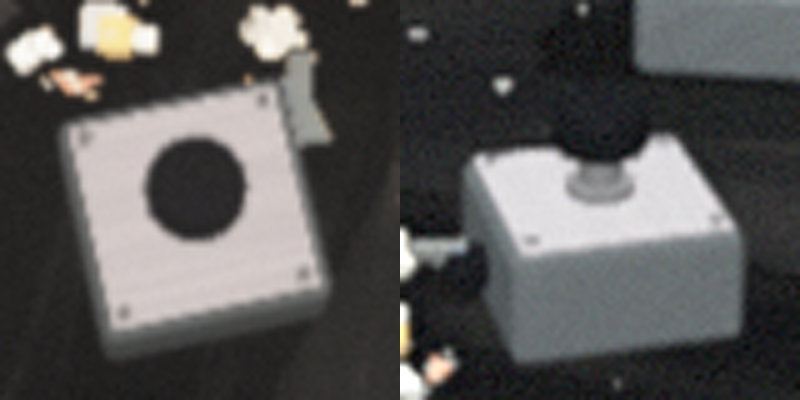

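```bash
python3 - <<'E'
from station import eyes,monitor
from h import *
t=eyes.capture("top");s=eyes.capture("side")
scr=np.mean([plane(t,300+a/5,205+b/5,45) for a,b in [(85,137),(262,100),(303,272),(123,312)]],0)
scs=np.mean([plane(s,285+a/5,220+b/5,45) for a,b in [(90,157),(263,140),(315,218),(131,240)]],0)
print("screws top/side",scr,scs,"head",plane(t,338.8,242.4,77))
g=cv2.cvtColor(s["image"],cv2.COLOR_RGB2GRAY)
print(tri(ray(t,338.8,242.4),ray(s,325.4,243)), proj(s,[534,-50,70]))
st=monitor.get_state();R=st["eef_rot"];P=np.array([534,-50,250.])
print(R.T@(P-st["position"]),st["t"])
E
```

```text
screws top/side [534.3867277  -50.28131521  45.        ] [532.84870224 -48.77182797  45.        ] head [532.87250091 -49.95151337  77.        ]
(array([533.16007496, -49.89142347,  71.64673854]), np.float64(1.9232194779976906)) [324.33967804 243.70406033]
[ 487.02463361 -375.11723066   53.8680142 ] 0.3
```

```bash
python3 -m creep '[[[0,0,0],[0.0405,-0.0313,0.0045],1],[[0,0,0],[0.0405,-0.0313,0.0045],1],[[0,0,0],[0.0405,-0.0313,0.0045],1],[[0,0,0],[0.0405,-0.0313,0.0045],1],[[0,0,0],[0.0405,-0.0313,0.0045],1],[[0,0,0],[0.0405,-0.0313,0.0045],1],[[0,0,0],[0.0405,-0.0313,0.0045],1],[[0,0,0],[0.0405,-0.0313,0.0045],1],[[0,0,0],[0.0405,-0.0313,0.0045],1],[[0,0,0],[0.0405,-0.0313,0.0045],1],[[0,0,0],[0.0405,-0.0313,0.0045],1],[[0,0,0],[0.0405,-0.0313,0.0045],1]]' 60
python3 - <<'E'
from station import eyes,monitor
from h import *
for i in range(3): s=eyes.capture("side")
t=eyes.capture("top")
cv2.imwrite("pics/s2.png",s["image"][:,:,::-1]);cv2.imwrite("pics/t2.png",t["image"][:,:,::-1])
st=monitor.get_state();R=st["eef_rot"];print(st["position"],R,R.T@(np.array([533.3,-49.8,124])-st["position"]),st["ft_force"],st["joint_pos"])
E
```

```text
t: 1.8
position: [533.8, -48.6, 249.9]
eef_rot: [[0.943, 0.332, 0.0], [0.332, -0.943, -0.0], [0.0, 0.0, -1.0]]
ft_force: [1.1, -0.7, -0.0]
grip_width: 0.996
[533.04797295 -49.34976545 249.68221002] [[ 9.42320148e-01  3.34712311e-01 -6.37839509e-04]
 [ 3.34712282e-01 -9.42320362e-01 -1.55264588e-04]
 [-6.53018126e-04 -6.71837680e-05 -9.99999785e-01]] [  0.16886389   0.51706555 125.6820921 ] [ 0.15917145 -0.264476    0.36032462] [-2.21216724e-01  3.24538587e-01  1.71480450e+00 -3.26539680e-04
  1.10283782e+00  1.00842704e+00]
```

View pics/s2.png

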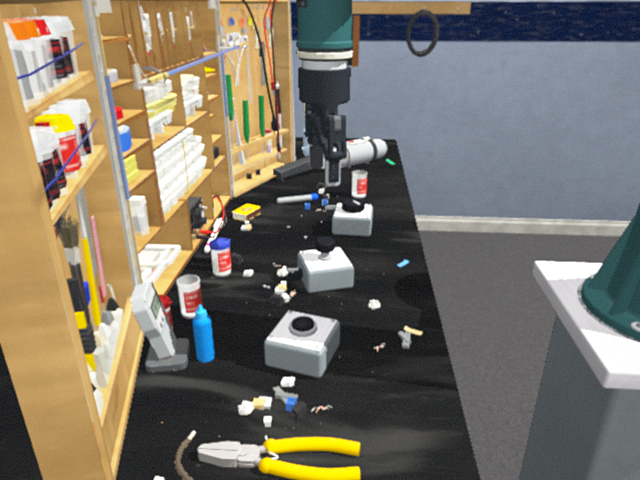

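Side view: the open gripper (about (327,160)) hangs directly over the knob head at (326,243), clear of everything. Next I descend and close on the head.

```bash
python3 -m creep '[[[0,0,0],[0,0.0005,0.025],1],[[0,0,0],[0,0,0.025],1],[[0,0,0],[0,0,0.025],1],[[0,0,0],[0,0,0.02],1],[[0,0,0],[0,0,0.015],1],[[0,0,0],[0,0,0.010],1],[[0,0,0],[0,0,0.005],1],[[0,0,0],[0,0,0],1],[[0,0,0],[0,0,0],1]]' 60
python3 - <<'E'
from station import eyes,monitor
from h import *
s=eyes.capture("side");t=eyes.capture("top")
f=lambda c,x,y:cv2.resize(np.ascontiguousarray(c["image"][y:y+130,x:x+130,::-1]),None,fx=3,fy=3)
cv2.imwrite("pics/s3.png",np.hstack([f(s,260,170),f(t,275,180)]))
E
```

```text
t: 3.12
position: [533.5, -50.6, 125.4]
eef_rot: [[0.943, 0.333, 0.001], [0.333, -0.943, -0.0], [0.001, 0.0, -1.0]]
ft_force: [-0.3, 0.4, -0.7]
grip_width: 0.998
```

View pics/s3.png

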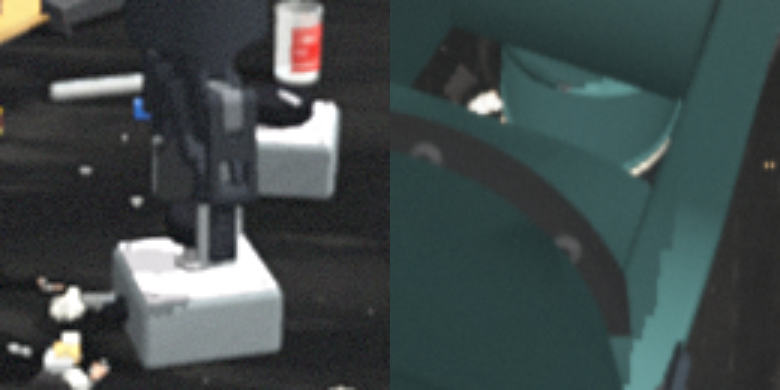

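The near finger stands beside the stem in the side crop (about (215,225)), with its tip above the box top. The top view is blocked by the arm. Next I close the jaws.

```bash
python3 -m creep '[[[0,0,0],[0,0,0],0.6],[[0,0,0],[0,0,0],0.45],[[0,0,0],[0,0,0],0.3],[[0,0,0],[0,0,0],0.2],[[0,0,0],[0,0,0],0.2],[[0,0,0],[0,0,0],0.2]]' 60
python3 - <<'E'
from station import eyes,monitor
from h import *
s=eyes.capture("side")
f=lambda c,x,y:cv2.resize(np.ascontiguousarray(c["image"][y:y+130,x:x+130,::-1]),None,fx=4,fy=4)
cv2.imwrite("pics/s4.png",f(s,260,170))
st=monitor.get_state();print(st["ft_force"],st["grip_width"]*85,st["position"])
E
```

```text
t: 3.98
position: [533.3, -50.9, 125.3]
eef_rot: [[0.943, 0.333, 0.0], [0.333, -0.943, -0.0], [0.0, 0.001, -1.0]]
ft_force: [-2.3, -1.8, 5.0]
grip_width: 0.375
[-1.77327745 -1.71427785  6.59011588] 31.149784146480496 [533.29131174 -50.84395308 125.36690039]
```

View pics/s4.png

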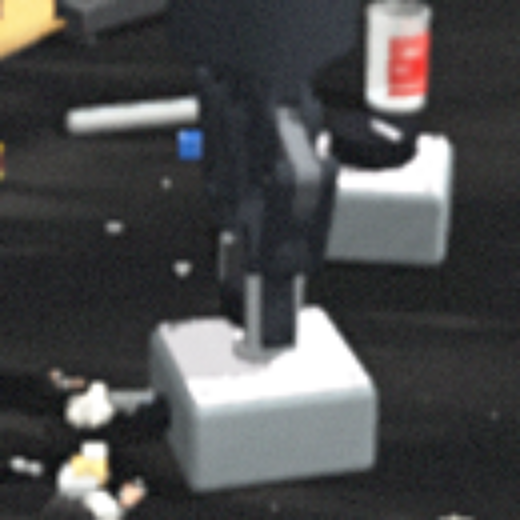

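The jaws have stopped on the head at about 31 mm. Now a slow lift.

```bash
python3 -m creep '[[[0,0,0],[0,0,-0.003],0.2],[[0,0,0],[0,0,-0.003],0.2],[[0,0,0],[0,0,-0.003],0.2],[[0,0,0],[0,0,-0.003],0.2],[[0,0,0],[0,0,0],0.2]]' 60
python3 - <<'E'
from station import eyes,monitor
from h import *
s=eyes.capture("side")
f=lambda c,x,y:cv2.resize(np.ascontiguousarray(c["image"][y:y+130,x:x+130,::-1]),None,fx=4,fy=4)
cv2.imwrite("pics/s5.png",f(s,260,170))
st=monitor.get_state();print(st["ft_force"],st["grip_width"]*85,st["position"])
E
```

```text
t: 4.65
position: [533.2, -50.8, 137.1]
eef_rot: [[0.943, 0.333, 0.0], [0.333, -0.943, -0.0], [0.0, 0.0, -1.0]]
ft_force: [1.7, -4.8, -6.5]
grip_width: 0.369
[ 1.0279338  -4.41619505 -5.75572228] 31.379460391899787 [533.20339279 -50.77785661 136.96385309]
```

View pics/s5.png

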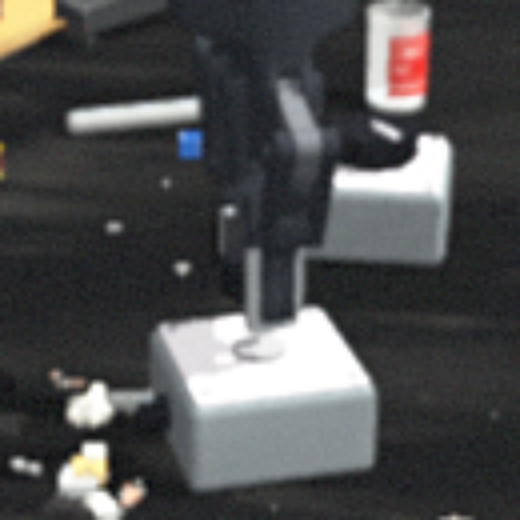

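At 12 mm the force is -5.8 N, which matches the spring (4 + 1.8), so the knob is following. Continuing to the end stop.

```bash
python3 -m creep '[[[0,0,0],[0,0,-0.003],0.2],[[0,0,0],[0,0,-0.002],0.2],[[0,0,0],[0,0,-0.002],0.2],[[0,0,0],[0,0,-0.001],0.2],[[0,0,0],[0,0,0],0.2],[[0,0,0],[0,0,0],0.2]]' 80; python3 -m creep '[[[0,0,0],[0,0,-0.001],0.2],[[0,0,0],[0,0,0],0.2]]'
```

```text
t: 5.45
position: [533.2, -50.8, 144.7]
eef_rot: [[0.943, 0.332, 0.0], [0.332, -0.943, -0.0], [0.0, 0.0, -1.0]]
ft_force: [2.8, -4.6, -6.9]
grip_width: 0.363
t: 5.7
position: [533.2, -50.8, 145.6]
eef_rot: [[0.943, 0.332, 0.0], [0.332, -0.943, -0.0], [0.0, 0.0, -1.0]]
ft_force: [3.3, -4.9, -8.2]
grip_width: 0.364
```

```bash
python3 -m creep '[[[0,0,0],[0,0,-0.001],0.2],[[0,0,0],[0,0,0],0.2],[[0,0,0],[0,0,0],0.2]]'; python3 -m creep '[[[0,0,0],[0,0,0],0.2],[[0,0,0],[0,0,0],0.2]]'
```

```text
t: 6.08
position: [533.2, -50.8, 145.7]
eef_rot: [[0.943, 0.332, -0.0], [0.332, -0.943, -0.0], [-0.0, 0.0, -1.0]]
ft_force: [5.1, -5.4, -17.3]
grip_width: 0.361
t: 6.32
position: [533.2, -50.8, 145.7]
eef_rot: [[0.943, 0.332, -0.0], [0.332, -0.943, -0.0], [-0.0, 0.0, -1.0]]
ft_force: [4.7, -5.9, -17.2]
grip_width: 0.365
```

At the end stop: the position stopped at +20.3 mm and the force rose from 8 to 17 N. I hold for a second, check with a picture, then let go.

```bash
python3 -m creep '[[[0,0,0],[0,0,0],0.2],[[0,0,0],[0,0,0],0.2],[[0,0,0],[0,0,0],0.2],[[0,0,0],[0,0,0],0.2],[[0,0,0],[0,0,0],0.2],[[0,0,0],[0,0,0],0.2],[[0,0,0],[0,0,0],0.2],[[0,0,0],[0,0,0],0.2]]'
python3 - <<'E'
from station import eyes
from h import *
s=eyes.capture("side")
cv2.imwrite("pics/s6.png",cv2.resize(np.ascontiguousarray(s["image"][170:300,260:390,::-1]),None,fx=4,fy=4))
E
python3 -m creep '[[[0,0,0],[0,0,0],1],[[0,0,0],[0,0,0],1],[[0,0,0],[0,0,0],1],[[0,0,0],[0,0,0],1],[[0,0,0],[0,0,0],1],[[0,0,0],[0,0,0],1]]'
python3 - <<'E'
from station import eyes
from h import *
s=eyes.capture("side")
cv2.imwrite("pics/s7.png",cv2.resize(np.ascontiguousarray(s["image"][170:300,260:390,::-1]),None,fx=4,fy=4))
E
```

```text
t: 7.32
position: [533.2, -50.8, 145.7]
eef_rot: [[0.943, 0.332, -0.0], [0.332, -0.943, -0.0], [-0.0, 0.0, -1.0]]
ft_force: [5.4, -5.6, -18.5]
grip_width: 0.364
t: 8.12
position: [533.1, -50.5, 147.0]
eef_rot: [[0.943, 0.332, 0.0], [0.332, -0.943, 0.0], [0.0, -0.0, -1.0]]
ft_force: [0.1, -0.3, -0.2]
grip_width: 0.997
```

View pics/s6.png

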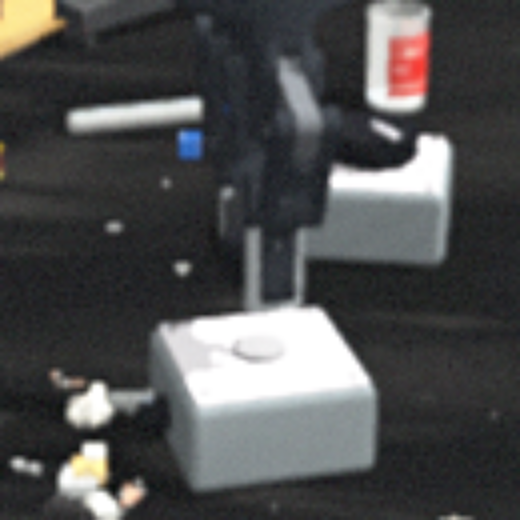

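View pics/s7.png

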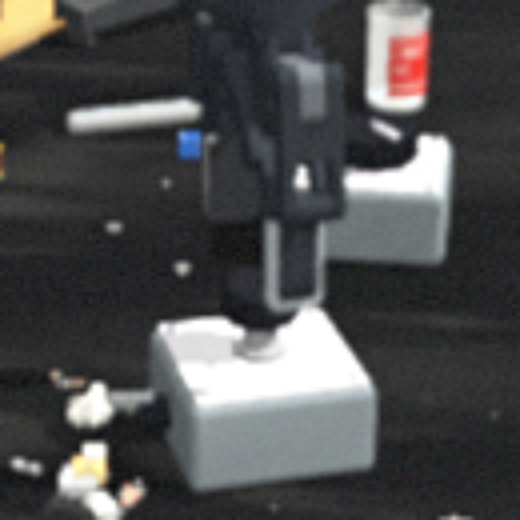

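Side view: before letting go (s6) the fingertips are up around y=305. After (s7) the head is back down at (255,300), with the stem visible at (258,335). In s6 I can't make out the stem against the bright box, so I raise the arm and check the pictures with more contrast.

```bash
python3 -m creep '[[[0,0,0],[0,0,-0.015],1],[[0,0,0],[0,0,-0.02],1],[[0,0,0],[0,0,-0.03],1],[[0,0,0],[0,0,-0.04],1],[[0,0,0],[0,0,-0.03],1],[[0,0,0],[0,0,-0.01],1],[[0,0,0],[0,0,0],1]]'
python3 - <<'E'
from station import eyes
from h import *
s=eyes.capture("side"); t=eyes.capture("top")
z=lambda im:np.clip((im.astype(float)-150)*2.4,0,255).astype(np.uint8)
a=cv2.imread("pics/s6.png")[200:400,120:380]
b=cv2.resize(np.ascontiguousarray(s["image"][170:300,260:390,::-1]),None,fx=4,fy=4)
cv2.imwrite("pics/z8.png",np.hstack([cv2.resize(z(a),(520,400)),cv2.resize(b[200:400,:140+240],(280,147)).repeat(1,0) if 0 else b[200:600,120:400][:320] if 0 else cv2.resize(b,(280,400))]))
o=cv2.imread("pics/side1.png")
x=s["image"][:,:,::-1]
for n,(u,v,w,h) in {"knob":(290,225,70,70),"dial":(325,195,55,45),"button":(260,305,85,70)}.items():
    print(n,cv2.absdiff(o,np.ascontiguousarray(x))[v:v+h,u:u+w].mean())
cv2.imwrite("pics/s9.png",x); cv2.imwrite("pics/t9.png",t["image"][:,:,::-1])
f=lambda im,u,v,w,h:cv2.resize(np.ascontiguousarray(im[v:v+h,u:u+w]),(390,290),interpolation=cv2.INTER_CUBIC)
cv2.imwrite("pics/c9.png",np.vstack([np.hstack([f(o,285,195,100,75),f(x,285,195,100,75)]),np.hstack([f(o,255,305,100,75),f(x,255,305,100,75)])]))
E
```

```text
t: 9.05
position: [533.2, -50.6, 292.4]
eef_rot: [[0.943, 0.332, 0.001], [0.332, -0.943, -0.0], [0.001, 0.001, -1.0]]
ft_force: [0.5, 0.3, -0.4]
grip_width: 1.0
knob 18.041156462585032
dial 3.4926599326599326
button 19.05344537815126
```

View pics/z8.png

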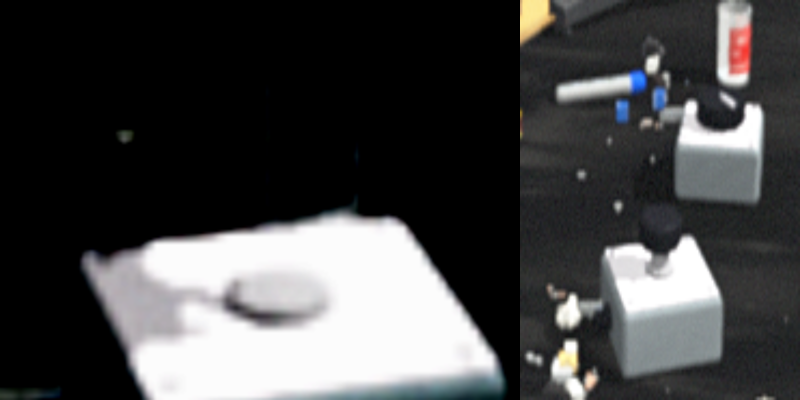

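View pics/c9.png

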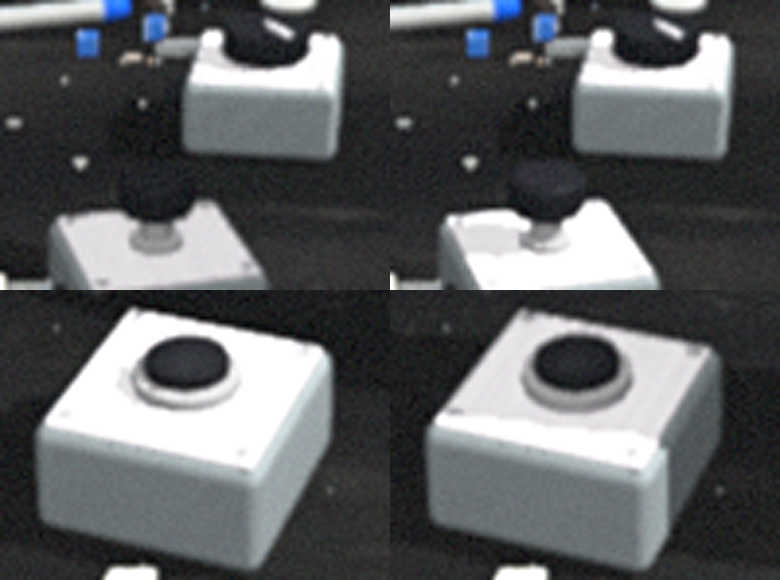

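With the arm clear, the head is back at its starting height. The dial pointer and button dome look the same as before, and only the shadows differ. In s6 the bare collar fits a stem fixed to the head and drawn all the way up with it. Handing in.

```bash
python3 - <<'E'
from station import workorder,monitor
s=monitor.get_state();print(s["t"],s["ft_force"])
print(workorder.close_job())
E
```

```text
9.15 [ 0.18111671  0.28092803 -0.09339399]
the job is handed in; nothing more can be done
None
```

I pulled the knob on the middle box up to its end stop, held it there for about 1.5 s, then opened the gripper so the spring took it back down. The job was handed in at 9.2 s of the 32 s allowed.

- **Travel:** the tool rose 20.3 mm and stopped. The pull was about 6 N at 12 mm and 7–8 N near the top, which fits the spring, then rose to 17–18 N at the stop.
- **After letting go:** the wrist force was near zero and the gripper was open, about 170 mm above the knob. The side view showed the head back at its starting height.
- **Other boxes:** in the before and after side views the dial pointer and the button look unchanged. Only the shadows differ.
- **Disagreed or unclear:**
  - The jaw reading was about 31 mm on the 34 mm head, but the knob followed without slipping.
  - With the knob fully up, the side picture showed a bare collar and no stem. I took this as the stem being drawn up behind the fingers. Full travel is judged from the force and tool height, since no picture showed the head at the top.

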